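# Open the rig's oil reservoir and stand the oil bottle ready

## Robot

A 6-joint arm with a two-finger parallel gripper is mounted at the origin on the work surface. World frame = base frame: x ahead of the robot, y to its left, z up, the work surface at z = 0. Lengths are in m, angles in degrees, forces in N, time in s.
With the tool pointing down it reaches from about 0.225 to 0.875 m from the base axis. Payload 3.4 kg.
Tool frame: the origin (TCP) lies at the very end of the fingers, on their centre line; the grasp point (between the pads) lies 19 mm behind it; z points along the fingers, y is the line along which they close (so a half turn about z gives the same grasp; the last joint's range is limited). The gripper opens to 85 mm and grips with 20 to 120 N. Pads are 22 mm wide; open, the fingers measure 114 mm over their backs; the gripper's body (76 mm by 85 mm) begins 54 mm behind the grasp point. The pads swing forward as they close: fully open they stand 13 mm farther back than shut.
Start: joints at [66.463, 15.808, 86.224, -0, 77.962, -6.933], TCP at [0.164, 0.551, 0.231] pointing down, gripper open.
Joint ranges: [-165.64, 165.64], [-43.16, 119.46], [12.63, 154.43], [-67.54, 247.53], [6.08, 155.33], [-154.97, 154.97]. Speed limits (degrees/s): [147.25, 147.25, 180, 180, 180, 180].

## Interface

Orientations are given as [roll, pitch, yaw] about the fixed x, y, z axes, in that order (R = Rz(yaw) Ry(pitch) Rx(roll)).
In Python, from plant import env gives the robot as it stands. The module is installed in compiled form; this text tells all that it offers.
- The arm moves only by the tool move_arm, never from a script. Its argument "moves" is a list of rows, each a list of 3 entries, a list of its own where there are three numbers: the shift along the tool's x, y, z in mm, then the turn, a rotation vector about the tool's x, y, z in rad, then the opening, from 0 (shut) to 1 (fully open). A call has exactly 10 rows; each row shifts and turns the commanded pose from where the row before left it, along the tool's axes as they then stand; what a row does not reach is not made up. A row lasts 1/10 s, in which the tool goes at most 50 mm and 8.59 degrees, less where a joint would pass 70% of its speed; a pose out of reach is approached as far as the arm can. A call with a gripper value outside its range is refused whole. The fingers move at their own pace and stop on an object; "newtons" is the grip in N (left out, the last holds). Time passes only in rows, so rows that do not move let the fingers close, or fill a call up. It gives the time, the measured TCP pose, the force, the opening and the grip force at its end, in the units of the state.
- env.state(): the state, without advancing time (a new reading comes with each control period).
- env.get_image(name): name is "scene" or "side" or "wrist"; returns the picture (400x640x3 uint8, blue, green, red); there is no depth.
- env.get_calibration(name): a dict with "K" (3x3 intrinsics, pixels), "D" ([k1, k2, p1, p2, k3] as OpenCV has them; the pictures are not rectified), "R" (3x3) and "t" (3): a world point X has camera coordinates R X + t. Camera axes: x right, y down, z forward; pixel columns grow to the right and rows downward; lengths in m; the calibration is good to about 2 mm. A picture is of the moment at which its call begins: read the wrist's pose just before it. get_calibration takes no time and is no camera call; for the wrist camera it gives the pose at the moment of the call.
- env.finish_job(): hands the job in; it is judged then, once.
The state is a dict: "clock": time; "q": joint angles; "qvel": joint speeds; "tau": joint torques, N m; "tcp_pos": TCP position; "eef_rot": TCP orientation; "force": force on the tool from outside, world axes, zero at the start; "moment": the same for the moment, N m; "opening": finger opening in m; "finger_force": force on a finger pad.
Only numpy, scipy, OpenCV 4.12 (cv2) and the standard library are available. Lean on these libraries where they do the work, as an engineer would, in place of code of your own. Each camera call takes 0.05 s, during which the arm holds its last target. There are 200 camera calls.

## Task

Get the test rig ready for an oil top-up: flip the hinged steel cover of the blue oil reservoir right back past upright so that it stays open, then unscrew the cap beneath it (anticlockwise, seen from above) as far as it will go, about a third of a turn; the cap is captive and stays on. Also stand the toppled white oil bottle upright on the bench, before or after. Do not knock or push the glass jar and the beaker about.

Things in the scene. Friction and masses are not known exactly. Their poses are not given: they have to be found in the camera images.
- tank: Blue oil reservoir fixed to the bench, 146 mm square, with a square open well in its top: rim 97 mm above the bench, well floor 50 mm above it, well inside 130 mm by 130 mm. Origin: centre of its underside; z up; its x points from the cover's lip side to the hinge side, its y to the left seen from the lip side. The cap stands in the middle of the well, on the tank's z axis.
- flap (a joint): Angle of the flat steel cover: 0 shut on the rim (it then hides the well and cap), growing as the lip is lifted up and over the hinge; stop at 2.3 rad. No latch, 180 g (about 1 N at the lip lifts it), almost no friction: let go before about 1.6 rad it falls shut, beyond that it falls open to its stop and stays.
- lip (a point): Middle of the lower front edge of the cover's lip (moves with the cover). The lip is a tongue 46 mm wide (tank y), 6 mm thick, sticking out 30 mm beyond the reservoir's front face (tank -x), underside 97 mm above the bench when shut, free space below. The cover is 146 mm by 146 mm by 6 mm. This point is 176 mm from the hinge line.
- flap_hinge (a point): Middle of the cover's hinge line, fixed on the tank at tank x = +73 mm, z = 97 mm; the line runs along tank y.
- cap (a joint): Angle of the screw cap: 0 fully tight, growing anticlockwise seen from above, stop at 2.1 rad (fully unscrewed). It rises 5 mm per rad. Friction about 0.12 N m (some 3 to 4 N pushed at the bar's end); it stays where it is left.
- bar (a point): Top centre of the cap's bar handle, on the cap's axis, 92 mm above the bench when tight. The dark cap is a disc 66 mm across and 14 mm high (58 to 72 mm above the bench when tight) with a straight upright bar across it, 84 mm long, 12 mm thick, 20 mm high. The point's axes turn with the cap: the bar lies along its y axis (tank y when the joint reads 0).
- bar_end (a point): Top of the bar's end on its +y side, 42 mm from the cap's axis; at joint 0 it points to tank +y, and unscrewing carries it round the lip side (tank -x).
- bottle: Toppled white oil bottle, loose, about 0.3 kg, 124 mm long: body 54 mm square, 92 mm long, a shoulder 46 mm square, then a round grey cap 30 mm across, 23 mm long. Origin: on its long axis, 62 mm from the base; z axis points from base to cap. Lies on a flat side, axis level at 27 mm, cap roughly away from the robot, its y axis level. Centre of mass about 12 mm from the origin towards the base.
- bottle_base (a point): Centre of the bottle's base; at bench height (z = 0) when it stands on the bench.
- jar: Glass sample jar with a steel lid, 48 mm across, 75 mm high, loose, standing between reservoir and bottle; not to be disturbed. Origin: centre of its underside.
- beaker: Open glass beaker, 70 mm across, 85 mm high, loose, to the right side of the bench (-y); not to be disturbed. Origin: centre of its underside.
There are look-alikes about, which are no part of the job. What is shaped like the bottle but pink or purple is not meant. Leave any orange look-alike of the tank alone.

How it is judged (in metres and radians):
On the way, in this order (a step that is already met when the one before it is completed fails the run):
1. the cover is flipped back past upright (value of joint flap above 1.8 rad), for 0.2 s.
2. the cap is unscrewed to its stop with the cover open (value of joint cap above 1.85 rad and value of joint flap above 1.8 rad), for 0.2 s.
At the end, for the whole second after the job is handed in: the cover lies back (joint over 1.8 rad), the cap is unscrewed (joint over 1.85 of 2.1 rad), and the bottle stands still on its base on the bench (within 0.1 rad of upright, base within 8 mm of the bench top) (all of step 2 and angle between bottle's own z axis and vertical below 0.1 rad and height (world z) of bottle_base below 0.008 m and linear speed of bottle below 0.02 m/s); the robot touches nothing.
It fails at once if the jar is pushed more than 40 mm or tipped over (distance of jar from where it was at the start of the episode above 0.04 m or angle between jar's own z axis and vertical above 0.5 rad).
It fails at once if the beaker is pushed more than 40 mm or tipped over (distance of beaker from where it was at the start of the episode above 0.04 m or angle between beaker's own z axis and vertical above 0.5 rad).
It also fails if it takes over 67 s, if anything falls off the work surface, if the arm or the gripper's body presses on something with over 40 N, if the wrist force passes 120 N, or if a joint passes its speed limit or range.

## Working session

There is one attempt and no reset: what is moved stays moved. The work goes in short steps, Python scripts to look and compute and a tool call to move; the robot and the scene stay as the last step left them, time stands still between calls to the robot, and variables do not carry over. Pictures are saved under pics/ and viewed, at most 10 in all, crops included, and the job is handed in when it is done.

Besides the shell and the picture viewer there is one more tool, called after ">>>" as name(argument=value, ...), one argument or row to a line, values as JSON. move_arm: Moves the arm, as the interface text tells. Its arguments: {"type":"object","properties":{"moves":{"type":"array"},"newtons":{"type":"number"}},"required":["moves"]}

```bash
mkdir -p pics; python3 - <<'E'
from plant import env
import cv2,numpy as np
for n in ["scene","side"]:
    cv2.imwrite(f"pics/{n}0.png",env.get_image(n))
    c=env.get_calibration(n); print(n,(-c["R"].T@c["t"]).round(3),c["R"][2].round(2))
s=env.state();print(s["clock"],s["tcp_pos"],s["eef_rot"],s["opening"])
E
```

```text
scene [ 1.076 -0.518  1.019] [-0.49  0.36 -0.79]
side [-0.192 -0.863  1.189] [ 0.45  0.53 -0.72]
0.1 [0.16410857 0.55055828 0.23051307] [-1.79902423e+02 -1.30476530e-02  1.63395334e+02] 0.08517800098269535
```

View pics/scene0.png

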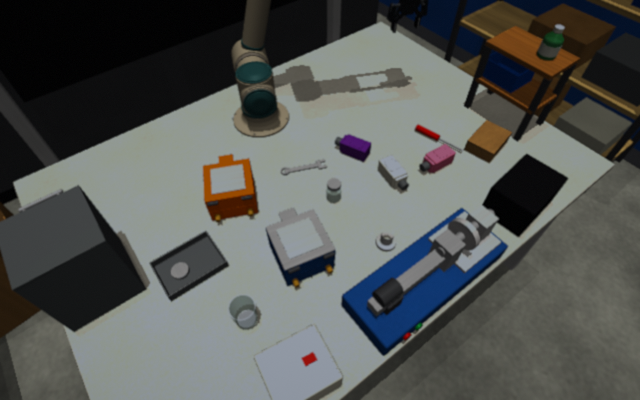

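View pics/side0.png

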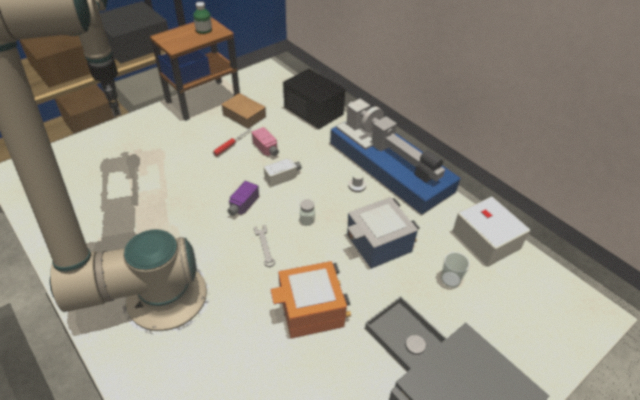

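The scene view shows the blue tank at (302,245) with its lip at (288,214), the white bottle at (393,172) with its cap at (404,184), the jar at (334,189) and the beaker at (244,311). In the side view the tank is at (382,232), the bottle at (282,171), the jar at (307,211) and the beaker at (455,268). I'll zoom in on both.

```bash
cat > h.py <<'E'
import numpy as np,cv2
from plant import env
def ray(n,uv,c=None):
    c=c or env.get_calibration(n)
    p=cv2.undistortPoints(np.array(uv,float).reshape(-1,1,2),c["K"],np.array(c["D"],float))[:,0]
    d=np.c_[p,np.ones(len(p))]@c["R"]; return -c["R"].T@c["t"],d
def onz(n,uv,z,c=None):
    o,d=ray(n,uv,c); return o+d*((z-o[2])/d[:,2])[:,None]
E
python3 - <<'E'
import cv2,numpy as np
a=cv2.imread("pics/scene0.png");b=cv2.imread("pics/side0.png")
# tank crops + bottle crops, 4x/5x
A=cv2.resize(a[200:290,255:345],None,fx=4.4,fy=4.4,interpolation=cv2.INTER_CUBIC)[:300*2]
def crop(im,x,y,w=95,h=70,f=4.2): return cv2.resize(im[y:y+h,x:x+w],(400,295),interpolation=cv2.INTER_CUBIC)
o=np.vstack([np.hstack([crop(a,255,205),crop(b,335,195)]),np.hstack([crop(a,350,140),crop(b,245,140)])])
cv2.imwrite("pics/z0.png",o)
E
```

```text
(no output)
```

View pics/z0.png

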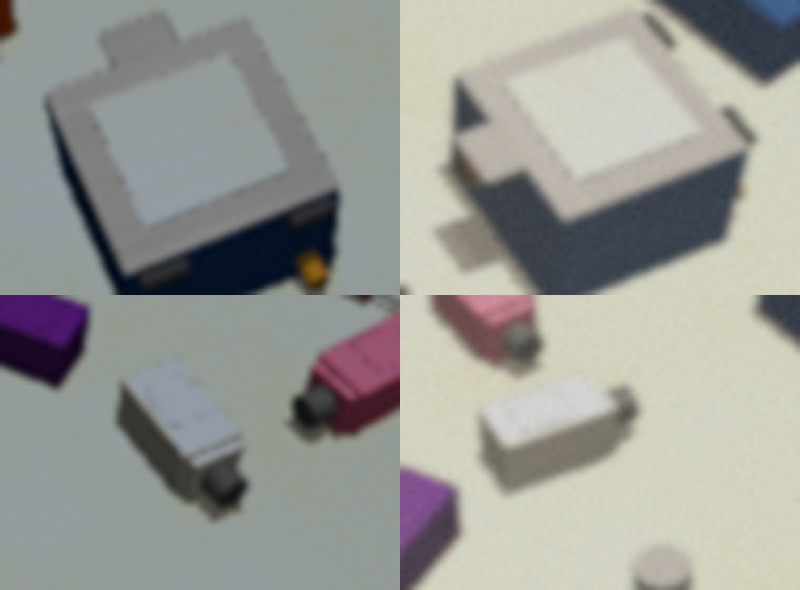

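The zoom shows the cover's corners, the lip tip, the bottle's top face and its grey cap clearly in both views. I'll turn those pixels into positions.

```bash
python3 - <<'E'
from h import *
f=4.2125
def P(n,x,y,pts,z): return onz(n,[(x+u/f-.4,y+v/f-.4) for u,v in pts],z)
np.set_printoptions(precision=4,suppress=True)
for n,x,y,c,l in [("scene",255,205,[(48,97),(248,20),(338,190),(125,272)],[(100,35),(168,12)]),("side",335,195,[(57,80),(235,10),(347,150),(167,220)],[(57,138),(82,184)])]:
    q=P(n,x,y,c,.103); L=P(n,x,y,l,.103)
    print(n,q[:,:2].tolist(),"centre",q.mean(0),"lip",L[:,:2].tolist(),L.mean(0))
    print(np.linalg.norm(np.roll(q,-1,0)-q,axis=1)); d=q.mean(0)-L.mean(0); print("x dir",np.degrees(np.arctan2(d[1],d[0])),np.linalg.norm(d),[np.degrees(np.arctan2(*(np.roll(q,-1,0)-q)[i,1::-1])) for i in range(4)])
q=P("scene",350,140,[(120,85),(180,63),(243,140),(192,163)],.054);print("bottle scene",q)
q=P("side",245,140,[(82,112),(102,150),(182,80),(222,105)],.054);print("bottle side",q)
print("cap",P("scene",350,140,[(222,190)],.03),P("side",245,140,[(225,108)],.03))
print("jar",onz("scene",[(334,183)],.075),onz("side",[(307,206)],.075),"beaker",onz("scene",[(241,305)],.085),onz("side",[(456,262)],.085),"orange",onz("scene",[(228,180)],.1))
print("pink", onz("scene",[(438,155)],.05),"purple", onz("scene",[(355,147)],.05))
E
```

```text
scene [[0.501561250697868, -0.2816737931446717], [0.5312335183936662, -0.14033875742165697], [0.6716913011393373, -0.17384694309837212], [0.6379761067196789, -0.312598563100948]] centre [ 0.5856 -0.2271  0.103 ] lip [[0.48062153866429547, -0.2269932863290286], [0.49274190251701344, -0.17958508768892917]] [ 0.4867 -0.2033  0.103 ]
[0.1444 0.1444 0.1428 0.1399]
x dir -13.540194594789929 0.10176221143804984 [np.float64(78.1433619215463), np.float64(-13.417918126559204), np.float64(-103.65758304492621), np.float64(167.22713183168406)]
side [[0.5235573732238632, -0.147279544603393], [0.6680930843726607, -0.17500897951344851], [0.6337820887447716, -0.3158200192123557], [0.49754127992305536, -0.28451613941298837]] centre [ 0.5807 -0.2307  0.103 ] lip [[0.4883824426586813, -0.18708049577009733], [0.474622419304569, -0.22750047520603]] [ 0.4815 -0.2073  0.103 ]
[0.1472 0.1449 0.1398 0.1397]
x dir -13.248646470606204 0.10195458010214067 [np.float64(-10.860335223030914), np.float64(-103.69422500642627), np.float64(167.05982029652986), np.float64(79.2657522897791)]
bottle scene [[0.4694 0.1702 0.054 ]
 [0.4807 0.224  0.054 ]
 [0.5692 0.2061 0.054 ]
 [0.5623 0.1592 0.054 ]]
bottle side [[0.4791 0.2181 0.054 ]
 [0.4661 0.1727 0.054 ]
 [0.5636 0.2003 0.054 ]
 [0.5705 0.1568 0.054 ]]
cap [[0.5831 0.1754 0.03  ]] [[0.5863 0.174  0.03  ]]
jar [[ 0.4724 -0.0185  0.075 ]] [[ 0.4654 -0.0285  0.075 ]] beaker [[ 0.6462 -0.4489  0.085 ]] [[ 0.6468 -0.4518  0.085 ]] orange [[ 0.2826 -0.2803  0.1   ]]
pink [[0.5729 0.347  0.05  ]] purple [[0.3747 0.1507 0.05  ]]
```

Estimates:
- Tank centre is about (0.583, -0.229), yaw -13°.
- Bottle base is about (0.474, 0.196), axis yaw -9.5°.

Plan:
1. Grasp the bottle with the tool leaned back 35°, turn it 90° and stand it up.
2. Pinch the lip's side edges from above and carry it over its arc.
3. Grip the bar and turn it.

I'll write a row planner first.

```bash
cat >> h.py <<'E'
from scipy.spatial.transform import Rotation as Ro
a2=lambda d:np.array([np.cos(np.radians(d)),np.sin(np.radians(d)),0])
def tool(psi,tilt=0):  # tool down, x along yaw psi, then turned by tilt deg about own y (z leans to +x)
    return Ro.from_euler("xyz",[180,0,psi],degrees=True)*Ro.from_rotvec([0,np.radians(tilt),0])
def plan(p,R,n,p0=None,R0=None):
    s=env.state(); p0=np.array(s["tcp_pos"] if p0 is None else p0); R0=Ro.from_euler("xyz",s["eef_rot"],degrees=True) if R0 is None else R0
    w=(R0.inv()*R).as_rotvec()/n; d=(np.array(p)-p0)/n
    print("dist",np.linalg.norm(d)*1000,"turn/row",w.round(3).tolist())
    for i in range(n):
        Ri=R0*Ro.from_rotvec(w*i); print((Ri.inv().apply(d)*1000).round(1).tolist())
BA=a2(-9.5); BB=np.array([.474,.196,0])
def bg(back,tilt=35,s=.052,z=.032):
    R=tool(170.5,tilt); G=BB+s*BA+[0,0,z]; return G+(.019-back)*R.apply([0,0,1]),R
E
python3 -c "
from h import *
p,R=bg(.1);print(p);plan(p,R,10);p2,_=bg(0);print(p2)"
```

```text
[0.57110938 0.17974946 0.09835132]
dist 56.62292477676432 turn/row [0.004, 0.061, -0.012]
[-49.6, -23.9, 13.2]
[-50.0, -24.4, 10.3]
[-50.3, -25.0, 7.3]
[-50.3, -25.6, 4.3]
[-50.2, -26.2, 1.4]
[-49.9, -26.8, -1.6]
[-49.3, -27.4, -4.5]
[-48.6, -28.0, -7.4]
[-47.8, -28.6, -10.2]
[-46.7, -29.2, -13.0]
[0.51453836 0.18921621 0.01643611]
```

>>> move_arm(
  moves=[
    [[-38,-18,9],[0.004,0.061,-0.012],1],
    [[-38,-18,7],[0.004,0.061,-0.012],1],
    [[-38,-19,5],[0.004,0.061,-0.012],1],
    [[-38,-19,3],[0.004,0.061,-0.012],1],
    [[-38,-20,1],[0.004,0.061,-0.012],1],
    [[-37,-20,-1],[0.004,0.061,-0.012],1],
    [[-37,-21,-3],[0.004,0.061,-0.012],1],
    [[-36,-21,-5],[0.004,0.061,-0.012],1],
    [[-36,-21,-8],[0.004,0.061,-0.012],1],
    [[-35,-22,-10],[0.004,0.061,-0.012],1],
  ],
  newtons=40,
)

```text
clock: 1.1
tcp_pos: [0.4722, 0.271, 0.1336]
eef_rot: [-179.9, -35.1, 170.5]
force: [0.2, 0.3, 1.2]
opening: 0.0854
finger_force: 0.0
```

```bash
python3 -c "
from h import *
p,R=bg(.09);plan(p,R,8)
print(env.state()['q'])"
```

```text
dist 17.11085750046961 turn/row [-0.0, -0.0, -0.0]
[-14.1, -9.2, -3.2]
[-14.1, -9.2, -3.2]
[-14.1, -9.2, -3.2]
[-14.1, -9.2, -3.2]
[-14.1, -9.2, -3.2]
[-14.1, -9.2, -3.2]
[-14.1, -9.2, -3.2]
[-14.1, -9.2, -3.2]
[ 13.68968706  34.32957512  79.47168042  13.19300758  98.89637175
 -68.59297687]
```

>>> move_arm(
  moves=[
    [[-28,-18,-6],[0,0,0],1],
    [[-28,-18,-6],[0,0,0],1],
    [[-28,-18,-6],[0,0,0],1],
    [[-29,-20,-8],[0,0,0],1],
    [[0,0,0],[0,0,0],1],
    [[0,0,20],[0,0,0],1],
    [[0,0,0],[0,0,0],1],
    [[0,0,0],[0,0,0],1],
    [[0,0,0],[0,0,0],1],
    [[0,0,0],[0,0,0],1],
  ],
)

```text
clock: 2.1
tcp_pos: [0.554, 0.184, 0.0752]
eef_rot: [-179.9, -34.9, 170.5]
force: [0.6, -0.2, -0.7]
opening: 0.0855
finger_force: 0.0
```

```bash
python3 -c "
from h import *
s=env.state();print(s['tcp_pos'],s['eef_rot'])
w=env.get_image('wrist');sc=env.get_image('scene');si=env.get_image('side')
o=np.hstack([cv2.resize(w,(480,300)),cv2.resize(si[110:220,220:337],(320,300))]);cv2.imwrite('pics/b1.png',o)
c=env.get_calibration('wrist');b=BB
pts=[(b+x*BA+y*np.array([-BA[1],BA[0],0])+[0,0,.054]) for x in(0,.092) for y in(-.027,.027)]
print((cv2.projectPoints(np.array(pts),cv2.Rodrigues(c['R'])[0],c['t'],c['K'],np.array(c['D']))[0][:,0]*.75).round())
p,R=bg(0);plan(p,R,4)"
```

```text
[0.55399446 0.18395564 0.07519658] [-179.89682536  -34.9134861   170.5014233 ]
[[209.  99.]
 [274.  99.]
 [202. 213.]
 [279. 213.]]
dist 17.666705015835205 turn/row [-0.0, 0.0, -0.0]
[-0.2, -0.2, 17.7]
[-0.3, -0.3, 17.7]
[-0.3, -0.3, 17.7]
[-0.3, -0.3, 17.7]
```

View pics/b1.png

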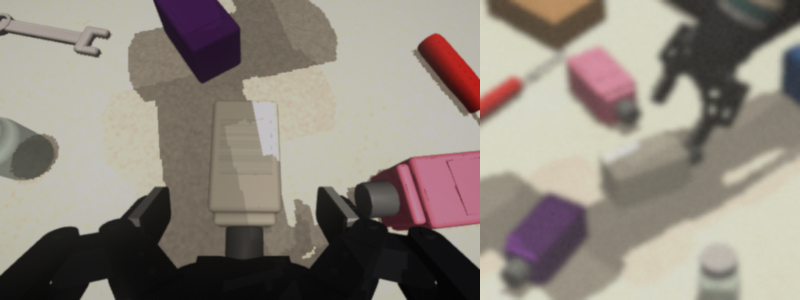

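The wrist view shows the white bottle's top face at (215..279, 101..210), within about 4 mm of my estimate. The pink cap at (375,198) is clear of the finger. I'll go in and grip.

>>> move_arm(
  moves=[
    [[0,3,10],[0,0,0],0.88],
    [[0,0,16],[0,0,0],0.88],
    [[0,0,16],[0,0,0],0.88],
    [[0,0,16],[0,0,0],0.88],
    [[0,0,12],[0,0,0],0.88],
    [[0,0,0],[0,0,0],0.88],
    [[0,0,0],[0,0,0],0.3],
    [[0,0,0],[0,0,0],0.3],
    [[0,0,0],[0,0,0],0.3],
    [[0,0,0],[0,0,0],0.3],
  ],
  newtons=40,
)

```text
clock: 3.25
tcp_pos: [0.5155, 0.1928, 0.0176]
eef_rot: [-179.9, -34.9, 170.5]
force: [1.5, -0.6, 2.6]
opening: 0.0537
finger_force: 42.8
```

```bash
python3 -c "
from h import *
print('knob',onz('scene',[(386,240)],.0),'rig',onz('scene',[(345,295),(460,212)],.0))
s=env.state();p0=s['tcp_pos'];R0=Ro.from_euler('xyz',s['eef_rot'],degrees=True)
p1=np.array([.52,.192,.16]);plan(p1,R0,4)
R=tool(170.5,-54.9);z=R.apply([0,0,1]);G=np.array([.57,.18,.20]);plan(G+.019*z,R,12,p1,R0)"
```

```text
knob [[0.69302852 0.00728898 0.        ]] rig [[ 0.75429883 -0.20110719  0.        ]
 [ 0.75871102  0.26229177  0.        ]]
dist 35.62701597803371 turn/row [0.0, 0.0, 0.0]
[19.4, -0.1, -29.9]
[19.4, -0.1, -29.9]
[19.4, -0.1, -29.9]
[19.4, -0.1, -29.9]
dist 6.081468324861646 turn/row [-0.0, -0.131, 0.0]
[-3.2, -0.3, -5.2]
[-3.8, -0.3, -4.7]
[-4.4, -0.3, -4.2]
[-4.9, -0.3, -3.6]
[-5.3, -0.3, -2.9]
[-5.7, -0.3, -2.2]
[-5.9, -0.3, -1.4]
[-6.0, -0.3, -0.6]
[-6.1, -0.3, 0.2]
[-6.0, -0.3, 0.9]
[-5.8, -0.3, 1.7]
[-5.6, -0.3, 2.5]
```

>>> move_arm(
  moves=[
    [[10,0,-15],[0,0,0],0.3],
    [[17,0,-26],[0,0,0],0.3],
    [[17,0,-26],[0,0,0],0.3],
    [[17,0,-26],[0,0,0],0.3],
    [[17,0,-26],[0,0,0],0.3],
    [[-3,0,-5],[0,-0.131,0],0.3],
    [[-4,0,-5],[0,-0.131,0],0.3],
    [[-4,0,-4],[0,-0.131,0],0.3],
    [[-5,0,-4],[0,-0.131,0],0.3],
    [[-5,0,-3],[0,-0.131,0],0.3],
  ],
)

```text
clock: 4.25
tcp_pos: [0.5456, 0.1881, 0.1725]
eef_rot: [-179.9, 2.8, 170.5]
force: [0.2, 0.3, -3.3]
opening: 0.0537
finger_force: 42.1
```

>>> move_arm(
  moves=[
    [[-6,0,-2],[0,-0.131,0],0.3],
    [[-6,0,-1],[0,-0.131,0],0.3],
    [[-6,0,-1],[0,-0.131,0],0.3],
    [[-6,0,0],[0,-0.131,0],0.3],
    [[-6,0,1],[0,-0.131,0],0.3],
    [[-6,0,2],[0,-0.131,0],0.3],
    [[-6,0,2],[0,-0.131,0],0.3],
    [[0,0,0],[0,0,0],0.3],
    [[0,0,0],[0,0,0],0.3],
    [[0,0,0],[0,0,0],0.3],
  ],
)

```text
clock: 5.25
tcp_pos: [0.5828, 0.1755, 0.2019]
eef_rot: [-178.4, 46.3, 170.4]
force: [-0.5, 0.4, -2.7]
opening: 0.0534
finger_force: 42.3
```

```bash
python3 -c "
from h import *
s=env.state();print(s['tcp_pos'],s['eef_rot'],s['q'])
si=env.get_image('side');sc=env.get_image('scene')
cv2.imwrite('pics/b2.png',np.hstack([cv2.resize(si[60:210,220:370],(400,400)),cv2.resize(sc[90:240,330:480],(400,400))]))"
```

```text
[0.58282978 0.17548    0.20189774] [-178.39329451   46.2839198   170.44763351] [ 25.1612587    8.71946478 119.02290267 -66.10194815  28.37432676
  -0.82006035]
```

View pics/b2.png

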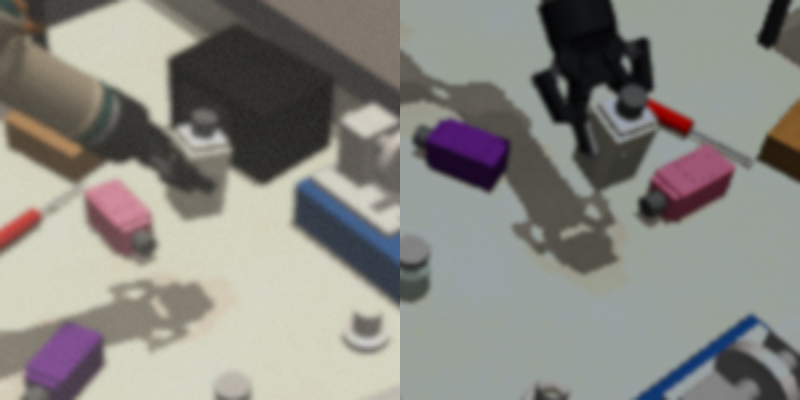

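The bottle is held nearly upright, but q4 is at its limit and it is about 9° short. I'll carry it farther out, where the forearm lies flatter, and finish the turn there.

```bash
python3 -c "
from h import *
s=env.state();p0=np.array(s['tcp_pos']);R=tool(170.5,-54.9);z=R.apply([0,0,1])
G=np.array([.665,.175,.20]);plan(G+.019*z,R,8)
print('down in tool', R.inv().apply([0,0,-1]))"
```

```text
dist 12.266500290510804 turn/row [-0.004, -0.019, 0.0]
[-7.1, 1.9, 9.8]
[-7.0, 1.9, 9.9]
[-6.8, 1.9, 10.1]
[-6.6, 1.8, 10.2]
[-6.4, 1.8, 10.3]
[-6.2, 1.8, 10.4]
[-6.0, 1.7, 10.6]
[-5.8, 1.7, 10.7]
down in tool [ 8.18149717e-01 -1.38777878e-16  5.75005252e-01]
```

>>> move_arm(
  moves=[
    [[-7,2,10],[0,0,0],0.3],
    [[-7,2,10],[0,0,0],0.3],
    [[-7,2,10],[0,0,0],0.3],
    [[-7,2,10],[0,-0.03,0],0.3],
    [[-6,2,10],[0,-0.03,0],0.3],
    [[-6,2,10],[0,-0.03,0],0.3],
    [[-6,2,10],[0,-0.03,0],0.3],
    [[-6,2,11],[0,-0.03,0],0.3],
    [[0,0,0],[0,0,0],0.3],
    [[0,0,0],[0,0,0],0.3],
  ],
)

```text
clock: 6.35
tcp_pos: [0.6867, 0.178, 0.2258]
eef_rot: [-178.1, 49.9, 170.7]
force: [0.0, -0.6, -2.8]
opening: 0.0536
finger_force: 42.1
```

```bash
python3 -c "
from h import *
s=env.state();print(s['q'].round(1) if hasattr(s['q'],'round') else s['q'])
R=tool(170.5,-54.9);z=R.apply([0,0,1])
G=np.array([.665,.175,.11]);plan(G+.019*z,R,8)"
```

```text
[ 21.2  14.4 109.8 -67.5  26.8  -3.8]
dist 15.870452107268909 turn/row [-0.004, -0.011, 0.0]
[12.5, -0.5, 9.7]
[12.6, -0.5, 9.6]
[12.8, -0.6, 9.4]
[12.9, -0.6, 9.3]
[13.0, -0.7, 9.1]
[13.1, -0.7, 9.0]
[13.1, -0.7, 8.9]
[13.2, -0.8, 8.7]
```

>>> move_arm(
  moves=[
    [[0,0,0],[-0.1,0,-0.085],0.3],
    [[0,0,0],[-0.1,0,-0.085],0.3],
    [[0,0,0],[-0.1,0,-0.085],0.3],
    [[0,0,0],[-0.1,0,-0.085],0.3],
    [[0,0,0],[-0.1,0,-0.085],0.3],
    [[0,0,0],[-0.1,0,-0.085],0.3],
    [[0,0,0],[-0.1,0,-0.085],0.3],
    [[0,0,0],[-0.1,0,-0.085],0.3],
    [[0,0,0],[0,0,0],0.3],
    [[0,0,0],[0,0,0],0.3],
  ],
)

```text
clock: 7.35
tcp_pos: [0.6651, 0.1744, 0.1974]
eef_rot: [-178.7, 43.3, -167.8]
force: [-0.3, 1.6, -3.2]
opening: 0.0535
finger_force: 42.6
```

```bash
python3 -c "
from h import *
s=env.state();print(s['q'].round(1))
R=tool(s['eef_rot'][2],-54.9);z=R.apply([0,0,1])
G=np.array([.65,.175,.16]);plan(G+.019*z,R,8)"
```

```text
[   8.1   11.3  113.8    7.7   11.6 -100.6]
dist 6.059672677783359 turn/row [-0.003, -0.025, 0.0]
[4.1, 0.6, 4.5]
[4.2, 0.6, 4.4]
[4.3, 0.6, 4.2]
[4.4, 0.5, 4.1]
[4.5, 0.5, 4.0]
[4.6, 0.5, 3.9]
[4.7, 0.5, 3.8]
[4.8, 0.5, 3.7]
```

>>> move_arm(
  moves=[
    [[0,0,0],[-0.07,0,-0.073],0.3],
    [[0,0,0],[-0.07,0,-0.073],0.3],
    [[0,0,0],[-0.07,0,-0.073],0.3],
    [[0,0,0],[-0.07,0,-0.073],0.3],
    [[0,0,0],[-0.07,0,-0.073],0.3],
    [[0,0,0],[-0.07,0,-0.073],0.3],
    [[0,0,0],[-0.07,0,-0.073],0.3],
    [[0,0,0],[0,-0.07,0],0.3],
    [[0,0,0],[0,-0.07,0],0.3],
    [[0,0,0],[0,-0.06,0],0.3],
  ],
)

```text
clock: 8.35
tcp_pos: [0.6754, 0.2282, 0.2573]
eef_rot: [-179.0, 43.8, -143.4]
force: [-0.8, -0.5, -2.9]
opening: 0.0536
finger_force: 42.7
```

```bash
python3 -c "
from h import *
s=env.state();print(s['q'].round(1))
R=tool(s['eef_rot'][2],-54.9);z=R.apply([0,0,1])
G=np.array([.65,.175,.16]);plan(G+.019*z,R,5)"
```

```text
[   1.6   10.7  104.7   43.3   33.9 -154.7]
dist 23.490269641667595 turn/row [-0.003, -0.039, 0.0]
[20.2, -5.3, 10.7]
[20.6, -5.4, 9.9]
[21.0, -5.4, 9.0]
[21.3, -5.4, 8.2]
[21.6, -5.5, 7.3]
```

```bash
python3 -c "
from h import *
s=env.state()
R=tool(180+20,-46);z=R.apply([0,0,1])
G=np.array([.66,.18,.095]);plan(G+.019*z,R,9)"
```

```text
dist 20.08647743541475 turn/row [0.021, -0.004, 0.023]
[15.7, -3.5, 12.0]
[15.7, -3.6, 12.0]
[15.7, -3.7, 12.0]
[15.6, -3.8, 12.0]
[15.6, -3.9, 12.0]
[15.5, -4.0, 12.1]
[15.5, -4.1, 12.1]
[15.5, -4.2, 12.1]
[15.4, -4.3, 12.1]
```

>>> move_arm(
  moves=[
    [[16,-3.5,12],[0.021,-0.004,0.023],0.3],
    [[16,-3.5,12],[0.021,-0.004,0.023],0.3],
    [[16,-3.5,12],[0.021,-0.004,0.023],0.3],
    [[15.5,-4,12],[0.021,-0.004,0.023],0.3],
    [[15.5,-4,12],[0.021,-0.004,0.023],0.3],
    [[15.5,-4,12],[0.021,-0.004,0.023],0.3],
    [[15.5,-4,12],[0.021,-0.004,0.023],0.3],
    [[15.5,-4,12],[0.021,-0.004,0.023],0.3],
    [[0,0,0],[0,0,0],0.3],
    [[0,0,0],[0,0,0],0.3],
  ],
)

```text
clock: 9.35
tcp_pos: [0.6748, 0.2064, 0.1327]
eef_rot: [-178.4, 41.9, -158.9]
force: [-0.1, -0.6, -3.3]
opening: 0.0533
finger_force: 42.6
```

```bash
python3 -c "
from h import *
s=env.state();print(s['q'].round(1))
R=Ro.from_euler('xyz',s['eef_rot'],degrees=True);z=R.apply([0,0,1]);G=s['tcp_pos']-.019*z
# bottle axis in tool at grasp
ax=(tool(170.5,34.9).inv()).apply(BA); axw=R.apply(ax);base=G-.052*axw
print('G',G,'axis',axw,'tilt',np.degrees(np.arccos(axw[2])),'base',base, 'lowest',base[2]-.027*np.hypot(*axw[:2]),'down',R.inv().apply([0,0,-1]))"
```

```text
[   7.5   17.7  115.6   55.     9.1 -154.8]
G [0.66276124 0.20235468 0.14682382] axis [0.2070378  0.09650071 0.973562  ] tilt 13.204241300544385 base [0.65199528 0.19733664 0.09619859] lowest 0.09003117217355987 down [0.66829838 0.02037451 0.74361425]
```

>>> move_arm(
  moves=[
    [[7,0.3,11.5],[0,0,0],0.3],
    [[7,0.3,11.5],[0,0,0],0.3],
    [[7,0.3,11.5],[0,0,0],0.3],
    [[7,0.3,11.5],[0,0,0],0.3],
    [[7,0.3,11.5],[0,0,0],0.3],
    [[7,0.3,11.5],[0,0,0],0.3],
    [[0,0,0],[0,0,0],0.3],
    [[0,0,0],[0,0,0],0.3],
    [[0,0,0],[0,0,0],0.3],
    [[0,0,0],[0,0,0],0.3],
  ],
)

```text
clock: 10.35
tcp_pos: [0.6953, 0.2183, 0.0774]
eef_rot: [-178.1, 39.1, -159.4]
force: [0.5, 0.3, -3.8]
opening: 0.0535
finger_force: 42.6
```

```bash
cat >> h.py <<'E'
def bstat():
    s=env.state();print(s['q'].round(1))
    R=Ro.from_euler('xyz',s['eef_rot'],degrees=True);z=R.apply([0,0,1]);G=s['tcp_pos']-.019*z
    axw=R.apply(tool(170.5,34.9).inv().apply(BA));base=G-.052*axw
    print('G',G,'tilt',np.degrees(np.arccos(axw[2])),'base',base,'lowest',base[2]-.027*np.hypot(*axw[:2]),'down',R.inv().apply([0,0,-1]))
E
python3 -c "
from h import *
bstat()"
```

```text
[   9.4   23.9  113.8   56.4    6.1 -154.9]
G [0.68390324 0.21473899 0.09212367] tilt 16.056570376973696 base [0.67082026 0.20876474 0.04215224] lowest 0.03468440942473239 down [0.63061251 0.02604617 0.77566066]
```

>>> move_arm(
  moves=[
    [[5,0.2,6],[0,0,0],0.3],
    [[5,0.2,6],[0,0,0],0.3],
    [[5,0.2,6],[0,0,0],0.3],
    [[3,0.1,4],[0,0,0],0.3],
    [[2,0.1,2.5],[0,0,0],0.3],
    [[1.5,0,2],[0,0,0],0.3],
    [[1,0,1.2],[0,0,0],0.3],
    [[0,0,0],[0,0,0],0.3],
    [[0,0,0],[0,0,0],0.3],
    [[0,0,0],[0,0,0],0.3],
  ],
  newtons=25,
)

```text
clock: 11.35
tcp_pos: [0.7006, 0.2196, 0.0541]
eef_rot: [-178.4, 37.6, -159.6]
force: [-0.6, -0.1, -3.4]
opening: 0.0532
finger_force: 42.7
```

```bash
python3 -c "
from h import *
bstat()"
```

```text
[   9.4   26.2  113.1   56.3    6.1 -154.9]
G [0.68958965 0.21601484 0.06911925] tilt 17.582497147315955 base [0.67517443 0.2097742  0.01954853] lowest 0.011392408139605686 down [0.60945737 0.02187159 0.7925171 ]
```

>>> move_arm(
  moves=[
    [[2.5,0,3.2],[0,0,0],0.31],
    [[2,0,2.4],[0,0,0],0.31],
    [[1,0,1.2],[0,0,0],0.31],
    [[1,0,1.2],[0,0,0],0.31],
    [[1,0,1.2],[0,0,0],0.31],
    [[1,0,1.2],[0,0,0],0.31],
    [[1,0,1.2],[0,0,0],0.31],
    [[1,0,1.2],[0,0,0],0.31],
    [[0,0,0],[0,0,0],0.31],
    [[0,0,0],[0,0,0],0.31],
  ],
  newtons=20,
)

```text
clock: 12.35
tcp_pos: [0.7042, 0.2201, 0.0455]
eef_rot: [-178.5, 37.1, -159.7]
force: [-3.3, -0.1, 6.5]
opening: 0.0535
finger_force: 43.7
```

```bash
python3 -c "
from h import *
bstat()"
```

```text
[   9.4   27.2  112.6   56.3    6.1 -154.9]
G [0.69332742 0.21652965 0.06070234] tilt 18.06410555042853 base [0.67849287 0.21021094 0.01126541] lowest 0.002893222678069282 down [0.60270545 0.02055495 0.79769896]
```

>>> move_arm(
  moves=[
    [[0,0,0],[0,0,0],0.9],
    [[0,0,0],[0,0,0],0.9],
    [[0,0,0],[0,0,0],0.9],
    [[0,0,-4],[0,0,0],0.9],
    [[0,0,-6],[0,0,0],0.9],
    [[0,0,-8],[0,0,0],0.9],
    [[0,0,-10],[0,0,0],0.9],
    [[0,0,-15],[0,0,0],0.9],
    [[0,0,-20],[0,0,0],0.9],
    [[0,0,-20],[0,0,0],0.9],
  ],
)

```text
clock: 13.35
tcp_pos: [0.6551, 0.2042, 0.1094]
eef_rot: [-178.6, 36.8, -159.6]
force: [0.3, 0.1, -0.0]
opening: 0.0769
finger_force: 0.0
```

```bash
python3 -c "
from h import *
s=env.state();print(s['tcp_pos'],s['q'].round(1))
si=env.get_image('side');sc=env.get_image('scene')
cv2.imwrite('pics/b3.png',np.hstack([cv2.resize(si[80:230,240:390],(400,400)),cv2.resize(sc[110:260,330:480],(400,400))]))"
```

```text
[0.65509143 0.2041789  0.10943044] [   8.5   18.3  115.    29.2   11.6 -128.2]
```

View pics/b3.png

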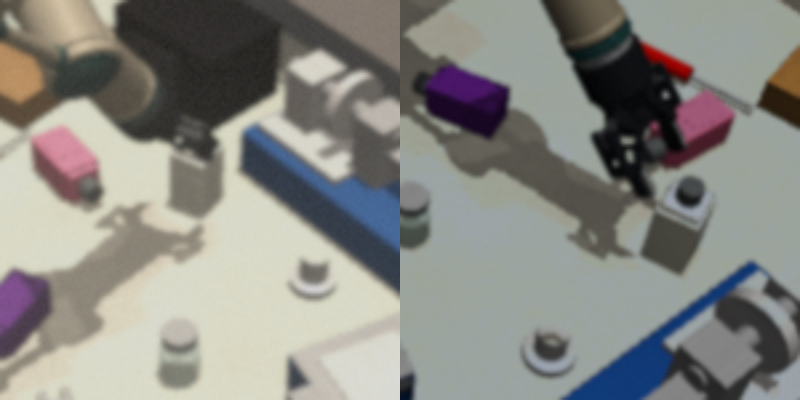

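The bottle stands upright on the bench and is released. Next I retreat and go above the lip.

```bash
cat >> h.py <<'E'
TC=np.array([.583,-.229,0]);TX=a2(-13);TY=a2(77)
E
python3 -c "
from h import *
s=env.state();R0=Ro.from_euler('xyz',s['eef_rot'],degrees=True)
p1=s['tcp_pos']+R0.apply([0,0,-.1]);print(p1)
p=TC-.092*TX+[0,0,.18];print(p);plan(p,tool(167),11,p1,R0)"
```

```text
[0.59828964 0.18579297 0.19141541]
[ 0.49335795 -0.2083045   0.18      ]
dist 37.08977151709929 turn/row [0.015, 0.058, 0.05]
[17.8, -30.6, -11.3]
[16.8, -31.6, -9.8]
[15.7, -32.5, -8.4]
[14.5, -33.4, -7.0]
[13.1, -34.2, -5.7]
[11.7, -34.9, -4.5]
[10.2, -35.5, -3.4]
[8.5, -36.0, -2.3]
[6.8, -36.4, -1.3]
[5.0, -36.7, -0.4]
[3.1, -37.0, 0.4]
```

>>> move_arm(
  moves=[
    [[0,0,-20],[0,0,0],0.9],
    [[0,0,-26],[0,0,0],0.9],
    [[0,0,-27],[0,0,0],0.9],
    [[0,0,-27],[0,0,0],1],
    [[18,-31,-11],[0.015,0.058,0.05],1],
    [[17,-32,-10],[0.015,0.058,0.05],1],
    [[16,-32,-8],[0.015,0.058,0.05],1],
    [[14,-33,-7],[0.015,0.058,0.05],1],
    [[13,-34,-6],[0.015,0.058,0.05],1],
    [[12,-35,-4],[0.015,0.058,0.05],1],
  ],
)

```text
clock: 14.45
tcp_pos: [0.5415, -0.0299, 0.1825]
eef_rot: [177.9, 16.5, -178.8]
force: [-0.4, -0.1, -0.7]
opening: 0.0855
finger_force: 0.0
```

```bash
python3 -c "
from h import *
s=env.state();print(s['q'].round(1))
p=TC-.092*TX+[0,0,.16];plan(p,tool(167),8)"
```

```text
[ -15.     7.1  107.5    8.6   50.5 -111.1]
dist 23.26796611319684 turn/row [0.009, 0.035, 0.031]
[7.0, -22.2, 0.0]
[6.3, -22.4, 0.5]
[5.6, -22.6, 0.9]
[4.8, -22.7, 1.3]
[4.1, -22.9, 1.6]
[3.3, -23.0, 2.0]
[2.5, -23.0, 2.3]
[1.7, -23.1, 2.6]
```

>>> move_arm(
  moves=[
    [[7,-22,0],[0.009,0.035,0.031],1],
    [[6,-22.5,0.5],[0.009,0.035,0.031],1],
    [[5.5,-22.5,1],[0.009,0.035,0.031],1],
    [[5,-23,1],[0.009,0.035,0.031],1],
    [[4,-23,1.5],[0.009,0.035,0.031],1],
    [[3.5,-23,2],[0.009,0.035,0.031],1],
    [[2.5,-23,2.5],[0.009,0.035,0.031],1],
    [[1.5,-23,2.5],[0.009,0.035,0.031],1],
    [[0,0,0],[0,0,0],1],
    [[0,0,0],[0,0,0],1],
  ],
)

```text
clock: 15.45
tcp_pos: [0.4943, -0.2074, 0.1595]
eef_rot: [179.9, 0.2, 167.3]
force: [-0.4, 0.0, 0.3]
opening: 0.0851
finger_force: 0.0
```

```bash
python3 -c "
from h import *
s=env.state();print(s['q'].round(1),s['tcp_pos'],s['eef_rot'])
w=env.get_image('wrist');cv2.imwrite('pics/l1.png',w)
c=env.get_calibration('wrist')
L=[TC+x*TX+y*TY+[0,0,.103] for x,y in [(-.103,-.023),(-.103,.023),(-.073,.023),(-.073,-.023),(-.073,.073),(-.073,-.073)]]
print(cv2.projectPoints(np.array(L),cv2.Rodrigues(c['R'])[0],c['t'],c['K'],np.array(c['D']))[0][:,0].round())
plan(TC-.092*TX+[0,0,.093],tool(167),5)"
```

```text
[ -30.3   15.3   97.7    0.2   66.9 -107.7] [ 0.49432216 -0.20737236  0.15951637] [179.89756803   0.18224082 167.2881558 ]
[[284. 200.]
 [357. 201.]
 [355. 244.]
 [285. 244.]
 [430. 245.]
 [210. 244.]]
dist 13.363239065674529 turn/row [0.0, 0.001, 0.001]
[0.1, -0.3, 13.4]
[0.1, -0.3, 13.4]
[0.1, -0.3, 13.4]
[0.1, -0.3, 13.4]
[0.1, -0.3, 13.4]
```

View pics/l1.png

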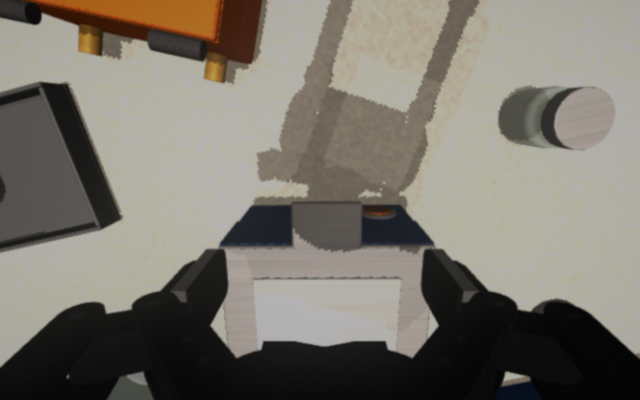

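The lip tongue appears at columns 292..361 and rows 203..248. The tank is therefore about 4 mm left and 2 mm farther than I had it. I'll correct for that, descend and pinch the lip's sides.

>>> move_arm(
  moves=[
    [[-1,2,10],[0,0,0],1],
    [[-0.5,1,16],[0,0,0],1],
    [[0,0,16],[0,0,0],1],
    [[0,0,16],[0,0,0],1],
    [[0,0,8],[0,0,0],1],
    [[0,0,0],[0,0,0],0.3],
    [[0,0,0],[0,0,0],0.3],
    [[0,0,0],[0,0,0],0.3],
    [[0,0,0],[0,0,0],0.3],
    [[0,0,0],[0,0,0],0.3],
  ],
  newtons=20,
)

```text
clock: 16.5
tcp_pos: [0.4966, -0.2062, 0.0957]
eef_rot: [-179.9, 0.3, 167.3]
force: [-2.2, -2.7, 4.4]
opening: 0.0453
finger_force: 22.7
```

```bash
sed -i 's/^TC=.*/TC=np.array([.583,-.229,0])+.002*a2(-13)+.0037*a2(77);TX=a2(-13);TY=a2(77)/' h.py; python3 -c "
from h import *
s=env.state();d=s['tcp_pos']-TC;print(d@TX,d@TY,d[2],s['force'])
r0=.165
h=np.array([.073,.097])
for i in range(1,16):
  t=np.radians(100*i/15);t0=np.radians(100*(i-1)/15)
  a=np.array([-np.cos(t),np.sin(t)])-np.array([-np.cos(t0),np.sin(t0)])
  print((-a*r0*1000).round(1))"
```

```text
-0.09128000207166391 -0.000918675769624049 0.09568706617793747 [-2.18223452 -2.72348553  4.37545874]
[ -1.1 -19.2]
[ -3.3 -18.9]
[ -5.5 -18.4]
[ -7.6 -17.6]
[ -9.6 -16.6]
[-11.5 -15.4]
[-13.2 -14. ]
[-14.7 -12.3]
[-16.  -10.5]
[-17.1  -8.6]
[-18.   -6.6]
[-18.7  -4.4]
[-19.1  -2.2]
[-19.2  -0. ]
[-19.1   2.2]
```

>>> move_arm(
  moves=[
    [[-0.4,0,-9],[0,0,0],0.3],
    [[-1.5,0,-15],[0,0,0],0.3],
    [[-3,0,-17],[0,0,0],0.3],
    [[-5,0,-17],[0,0,0],0.3],
    [[-7.5,0,-17.5],[0,0,0],0.3],
    [[-9.6,0,-16.6],[0,0,0],0.3],
    [[-11.5,0,-15.4],[0,0,0],0.3],
    [[-13.2,0,-14],[0,0,0],0.3],
    [[-14.7,0,-12.3],[0,0,0],0.3],
    [[0,0,0],[0,0,0],0.3],
  ],
)

```text
clock: 17.5
tcp_pos: [0.5626, -0.2208, 0.2302]
eef_rot: [-179.9, 0.5, 167.3]
force: [-0.2, -4.0, -2.7]
opening: 0.0451
finger_force: 21.5
```

```bash
python3 -c "
from h import *
s=env.state();d=s['tcp_pos']-TC;x,z=d@TX-.073,d[2]+.0015-.097;print(x,z,np.hypot(x,z),np.degrees(np.arctan2(z,-x)),s['eef_rot'])
r=np.hypot(x,z);t=np.arctan2(z,-x);T=np.radians(103);n=8
for i in range(n):
  a=t+(T-t)*i/n;b=t+(T-t)*(i+1)/n
  print(round(1000*r*(np.cos(b)-np.cos(a)),1),round(-1000*r*(np.sin(b)-np.sin(a)),1))"
```

```text
-0.09667553868001606 0.1347300907721073 0.16582628603008498 54.3386799117609 [-179.89330588    0.4654      167.29414606]
-14.8 -9.5
-15.7 -7.9
-16.5 -6.1
-17.0 -4.4
-17.4 -2.5
-17.6 -0.7
-17.6 1.2
-17.3 3.0
```

>>> move_arm(
  moves=[
    [[-14.8,0,-9.5],[0,0,0],0.3],
    [[-15.7,0,-7.9],[0,0,0],0.3],
    [[-16.5,0,-6],[0,0,0],0.3],
    [[-17,0,-4.4],[0,0,0],0.3],
    [[-17.4,0,-2.5],[0,0,0],0.3],
    [[-17.6,0,-0.7],[0,0,0],0.3],
    [[-17.6,0,1.2],[0,0,0],0.3],
    [[-17.3,0,3],[0,0,0],0.3],
    [[0,0,0],[0,0,0],0.3],
    [[0,0,0],[0,0,0],1],
  ],
)

```text
clock: 18.5
tcp_pos: [0.691, -0.2482, 0.2565]
eef_rot: [179.9, 0.2, 167.3]
force: [0.5, 0.3, -1.0]
opening: 0.0576
finger_force: 0.0
```

```bash
python3 -c "
from h import *
s=env.state();d=s['tcp_pos']-TC;x,z=d@TX-.073,d[2]+.0015-.097;print(np.hypot(x,z),np.degrees(np.arctan2(z,-x)),s['q'].round(1))
cv2.imwrite('pics/l2.png',np.hstack([cv2.resize(env.get_image('side')[100:300,300:500],(400,400)),cv2.resize(env.get_image('scene')[130:330,210:410],(400,400))]))"
```

```text
0.16466987067871047 102.10458325008132 [-2.520e+01  2.940e+01  6.120e+01  1.000e-01  8.920e+01 -1.025e+02]
```

View pics/l2.png

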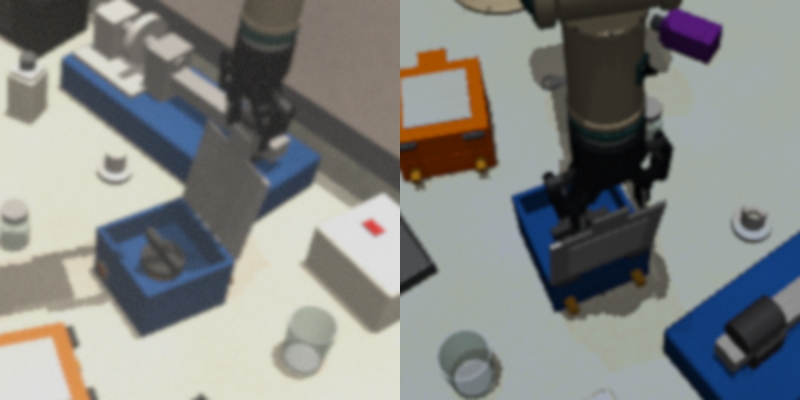

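The cover stands at about 102°. I let it fall back and move over the cap while turning the gripper.

>>> move_arm(
  moves=[
    [[0,0,0],[0,0,0],1],
    [[0,0,-5],[0,0,0],1],
    [[0,0,-10],[0,0,0],1],
    [[0,0,-10],[0,0,0],1],
    [[20,0,-5],[0,0,0],1],
    [[30,0,0],[0,0,0],1],
    [[30,0,0],[0,0,0],1],
    [[20,0,0],[0,0,0.14],1],
    [[0,0,0],[0,0,0.14],1],
    [[0,0,0],[0,0,0.14],0.6],
  ],
)

```text
clock: 19.6
tcp_pos: [0.593, -0.2269, 0.2876]
eef_rot: [179.9, 0.4, 142.9]
force: [-0.4, -0.6, 0.3]
opening: 0.0733
finger_force: 0.0
```

```bash
python3 -c "
from h import *
s=env.state();print(s['q'].round(1))
plan(TC+[0,0,.15],tool(77),9)"
```

```text
[-27.2  19.5  72.9   0.   87.2 -80.1]
dist 15.31328345313601 turn/row [0.001, 0.001, 0.128]
[0.8, -0.4, 15.3]
[0.7, -0.5, 15.3]
[0.7, -0.6, 15.3]
[0.6, -0.7, 15.3]
[0.5, -0.7, 15.3]
[0.4, -0.8, 15.3]
[0.3, -0.8, 15.3]
[0.2, -0.8, 15.3]
[0.1, -0.8, 15.3]
```

>>> move_arm(
  moves=[
    [[0.8,-0.4,15],[0,0,0.128],0.55],
    [[0.7,-0.5,15],[0,0,0.128],0.55],
    [[0.7,-0.6,15],[0,0,0.128],0.55],
    [[0.6,-0.7,15],[0,0,0.128],0.55],
    [[0.5,-0.7,15],[0,0,0.128],0.55],
    [[0.4,-0.8,15],[0,0,0.128],0.55],
    [[0.3,-0.8,15],[0,0,0.128],0.55],
    [[0.2,-0.8,15],[0,0,0.128],0.55],
    [[0.1,-0.8,15],[0,0,0.128],0.55],
    [[0,0,0],[0,0,0],0.55],
  ],
)

```text
clock: 20.6
tcp_pos: [0.5853, -0.2253, 0.1495]
eef_rot: [179.9, -0.0, 77.2]
force: [-0.6, -0.2, 0.4]
opening: 0.0471
finger_force: 0.0
```

```bash
python3 -c "
from h import *
s=env.state();print(s['q'].round(1),s['opening'])
w=env.get_image('wrist');si=env.get_image('side')
c=env.get_calibration('wrist')
L=[TC+y*TY+[0,0,.092] for y in (-.042,0,.042)]
print(cv2.projectPoints(np.array(L),cv2.Rodrigues(c['R'])[0],c['t'],c['K'],np.array(c['D']))[0][:,0].round())
cv2.imwrite('pics/c1.png',np.hstack([w[:,100:540],cv2.resize(si[150:300,330:450],(320,400))]))
plan(TC+[0,0,.079],tool(77),5)"
```

```text
[-27.4  23.2  86.9   0.   69.8 -14.7] 0.04706528177805018
[[322. 276.]
 [322. 218.]
 [322. 153.]]
dist 14.507401708164993 turn/row [0.001, 0.0, 0.001]
[-0.0, -0.3, 14.5]
[-0.0, -0.3, 14.5]
[-0.0, -0.2, 14.5]
[-0.0, -0.2, 14.5]
[-0.0, -0.2, 14.5]
```

View pics/c1.png

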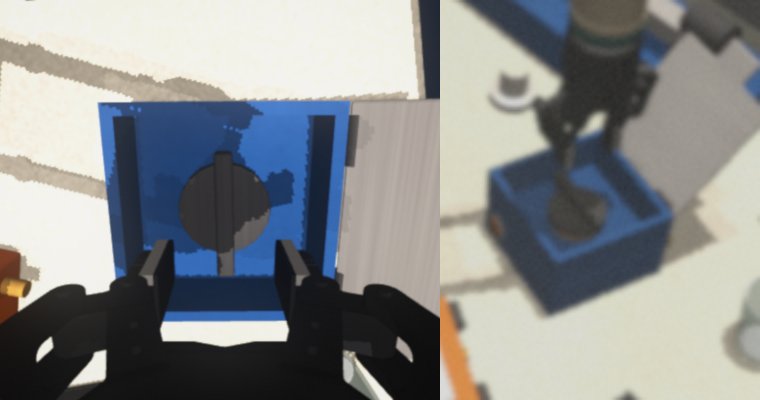

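The cover lies fully back. The bar is at column 324, rows 152..277 of the wrist image, exactly as predicted. I'll descend and grip.

>>> move_arm(
  moves=[
    [[0,-0.3,12],[0,0,0],0.55],
    [[0,-0.3,16],[0,0,0],0.55],
    [[0,-0.2,16],[0,0,0],0.55],
    [[0,-0.2,16],[0,0,0],0.55],
    [[0,0,10],[0,0,0],0.55],
    [[0,0,0],[0,0,0],0],
    [[0,0,0],[0,0,0],0],
    [[0,0,0],[0,0,0],0],
    [[0,0,0],[0,0,0],0],
    [[0,0,0],[0,0,0],0],
  ],
  newtons=60,
)

```text
clock: 21.7
tcp_pos: [0.5855, -0.2257, 0.0814]
eef_rot: [179.7, 0.1, 77.2]
force: [-3.6, 0.1, 3.4]
opening: 0.0102
finger_force: 61.5
```

>>> move_arm(
  moves=[
    [[0,0,-0.4],[0,0,-0.08],0],
    [[0,0,-0.65],[0,0,-0.13],0],
    [[0,0,-0.65],[0,0,-0.13],0],
    [[0,0,-0.65],[0,0,-0.13],0],
    [[0,0,-0.65],[0,0,-0.13],0],
    [[0,0,-0.65],[0,0,-0.13],0],
    [[0,0,-0.65],[0,0,-0.13],0],
    [[0,0,-0.65],[0,0,-0.13],0],
    [[0,0,-0.65],[0,0,-0.13],0],
    [[0,0,-0.65],[0,0,-0.13],0],
  ],
)

```text
clock: 22.7
tcp_pos: [0.5852, -0.2256, 0.0876]
eef_rot: [180.0, 0.2, 149.1]
force: [-2.2, -0.5, 3.2]
opening: 0.0099
finger_force: 61.6
```

>>> move_arm(
  moves=[
    [[0,0,-0.65],[0,0,-0.13],0],
    [[0,0,-0.65],[0,0,-0.13],0],
    [[0,0,-0.65],[0,0,-0.13],0],
    [[0,0,-0.65],[0,0,-0.13],0],
    [[0,0,-0.65],[0,0,-0.13],0],
    [[0,0,-0.5],[0,0,-0.1],0],
    [[0,0,-0.2],[0,0,-0.06],0],
    [[0,0,0],[0,0,-0.03],0],
    [[0,0,0],[0,0,0],0],
    [[0,0,0],[0,0,0],0],
  ],
)

```text
clock: 23.7
tcp_pos: [0.5851, -0.2258, 0.0917]
eef_rot: [-179.8, 0.2, -163.1]
force: [-3.8, 1.2, 5.0]
opening: 0.0098
finger_force: 61.8
```

```bash
python3 -c "
from h import *
s=env.state();print(s['q'].round(1),s['eef_rot'],s['moment'],s['force'])"
```

```text
[ -27.5   25.9   91.4    0.    62.5 -134.4] [-1.79843990e+02  1.64621265e-01 -1.63061257e+02] [ 0.12344085  0.6686026  -0.10710668] [-3.84368247  1.16215109  4.96452407]
```

>>> move_arm(
  moves=[
    [[0,0,0],[0,0,0],0.5],
    [[0,0,0],[0,0,0],0.5],
    [[0,0,0],[0,0,0],0.5],
    [[0,0,-5],[0,0,0],0.5],
    [[0,0,-15],[0,0,0],0.5],
    [[0,0,-25],[0,0,0],0.5],
    [[0,0,-25],[0,0,0],0.5],
    [[0,0,-25],[0,0,0],0.5],
    [[0,0,-10],[0,0,0],0.5],
    [[0,0,0],[0,0,0],0.5],
  ],
)

```text
clock: 24.7
tcp_pos: [0.586, -0.2259, 0.1975]
eef_rot: [-179.7, 0.3, -163.0]
force: [-0.3, 0.4, -0.9]
opening: 0.0426
finger_force: 0.0
```

```bash
python3 -c "
from h import *
w=env.get_image('wrist');si=env.get_image('side')
c=env.get_calibration('wrist')
u=a2(77+120)
L=[TC+y*u+[0,0,.1025] for y in (-.042,0,.042)]
print(cv2.projectPoints(np.array(L),cv2.Rodrigues(c['R'])[0],c['t'],c['K'],np.array(c['D']))[0][:,0].round(), env.state()['force'])
cv2.imwrite('pics/c2.png',np.hstack([w[:,100:540],cv2.resize(si[110:300,240:430],(360,400))]))"
```

```text
[[322. 255.]
 [322. 204.]
 [322. 147.]] [-0.15102044  0.14030033 -0.15561036]
```

View pics/c2.png

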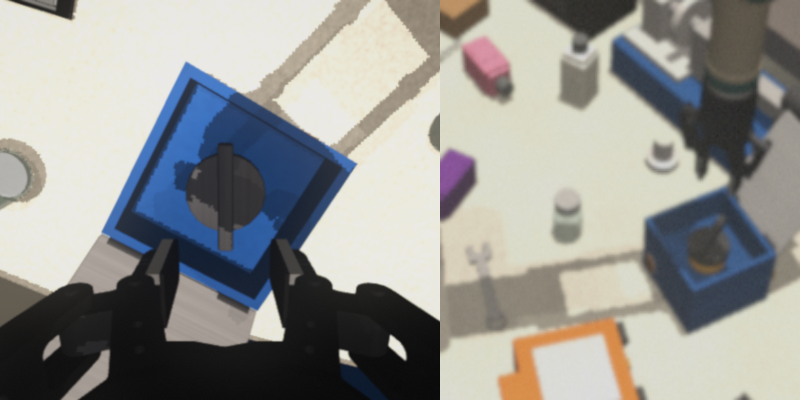

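The bar is vertical at column 325, in line with the hand turned 120°, so the cap is at its stop. The cover lies back, the bottle stands at (580,75), the jar is untouched and the arm is clear. I'll hand it in.

```bash
python3 -c "
from plant import env
print(env.finish_job())"
```

```text
the job is handed in; nothing more can be done
None
```

I handed the job in after about 25 of the 67 s. By the last pictures, the cover lies open, the cap is unscrewed to its stop (about 2.09 rad), the bottle stands upright and the jar is undisturbed; the beaker wasn't rechecked after the cap work, and the hand-in gave no verdict.

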